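# Burnish the cover groove of a hardback on a sprung cradle

### The arm

A 6-joint arm with a two-finger parallel gripper is mounted at the origin on the work surface. World frame = base frame: x ahead of the robot, y to its left, z up, the work surface at z = 0. Lengths are in m, angles in rad, forces in N, time in s.
With the tool pointing down it reaches from about 0.35 to 0.975 m from the base axis. Payload 4.9 kg.
Tool frame: the origin (TCP) lies at the very end of the fingers, on their centre line; the grasp point (between the pads) lies 19 mm behind it; z points along the fingers, y is the line along which they close (so a half turn about z gives the same grasp; the last joint's range is limited). The gripper opens to 85 mm and grips with 20 to 120 N. Pads are 22 mm wide; open, the fingers measure 114 mm over their backs; the gripper's body (76 mm by 85 mm) begins 54 mm behind the grasp point. The pads swing forward as they close: fully open they stand 13 mm farther back than shut.
Start: joints at [1.096, 0.053, 1.613, -0, 1.476, -0.119], TCP at [0.218, 0.586, 0.231] pointing down, gripper open.
Joint ranges: [-3.01, 3.01], [-1.01, 2.22], [0.06, 2.58], [-1.02, 4.17], [0.09, 2.62], [-3.14, 3.14]. Speed limits (rad/s): [2.57, 2.57, 3.14, 3.14, 3.14, 3.14].

### API

Orientations are given as a rotation vector (axis times angle).
In Python, from station import get_obs, get_image, get_calibration, finish_job gives the robot as it stands.
- The arm moves only by the tool servo_tool, never from a script. Its argument "increments" is a list of rows, each a list of 5 numbers: the opening, from 0 (shut) to 1 (fully open), then the shift along the tool's x, y, z in mm, then the turn about the tool's z in degrees. In form: [[jaw, tx, ty, tz, spin], ...]. A call has 1 to 12 rows; each row shifts and turns the commanded pose from where the row before left it, along the tool's axes as they then stand; what a row does not reach is not made up. A row lasts 1/8 s, in which the tool goes at most 62.5 mm and 10.7 degrees, less where a joint would pass 70% of its speed; a pose out of reach is approached as far as the arm can. A call is refused whole if a number of a shift passes 62.5 or a number of a turn 10.7, either way. A call with a gripper value outside its range is refused whole. The fingers move at their own pace and stop on an object; "force" is the grip in N (left out, the last holds). Time passes only in rows, so rows that do not move let the fingers close. It gives the time, the measured TCP pose, the force, the opening and the grip force at its end, in the units of the state.
- get_obs(): the state, without advancing time (a new reading comes with each control period).
- get_image(name): name is "side" or "top"; returns the picture (420x560x3 uint8, red, green, blue); there is no depth.
- get_calibration(name): a dict with "fx", "fy", "cx", "cy" (pixels), "R" (3x3) and "t" (3): a world point X has camera coordinates R X + t. Camera axes: x right, y down, z forward; pixel columns grow to the right and rows downward; lengths in m; the calibration is good to about 2 mm. A picture is of the moment at which its call begins. get_calibration takes no time and is no camera call.
- finish_job(): hands the job in; it is judged then, once.
The state is a dict: "t": time; "q": joint angles; "dq": joint speeds; "effort": joint torques, N m; "tool_pos": TCP position; "tool_rot": TCP orientation; "contact_force": force on the tool from outside, world axes, zero at the start; "wrist_torque": the same for the moment, N m; "opening": finger opening in m; "grip_force": force on a finger pad.
Only numpy, scipy, OpenCV 4.12 (cv2) and the standard library are available. Lean on these libraries where they do the work, as an engineer would, in place of code of your own. Each camera call takes 0.05 s, during which the arm holds its last target. There are 200 camera calls.

### The job

Draw the burnisher up out of its tube and, with its tip, rub down the groove along the book's spine in one unbroken stroke: from the open end of the groove all the way to the end at the cradle's upright head stop, pressing steadily so that the sprung board stays about half way down, never easing off on the way nor pushing it to the bottom. Then lower the burnisher back into its tube, and let go only when it stands upright there with its collar on the rim. Touch the book with nothing but the burnisher, and leave the other things on the desk where they are.

Things in the scene. Friction and masses are not known exactly. Their poses are not given: they have to be found in the camera images.
- burnisher: The burnisher, a 120 g hand tool 141 mm long, round about its z axis, tip down in its tube. Origin at the tip, z up the tool: steel shaft 10 mm thick with a blunt round nose (z 0 to 75), flat steel collar disc 44 mm wide, 6 mm thick (z 75 to 81), straight wooden handle 22 mm thick (z 81 to 141). The handle is 60 mm long: grip it with the fingertips about 10 mm above the collar.
- tool_cup: The burnisher's holder: a fixed dark steel tube, 38 mm outside, 28 mm inside, rim 90 mm above the desk, on a foot disc 80 mm wide. Origin at the centre of its underside on the desk. With the collar on the rim the tip is 15 mm above the desk. A second, equal tube holds the glue brush; either may stand in either place.
- cradle: Fixed sprung cradle, plywood base 190 x 250 x 15 mm, origin under its centre, y along the book's spine. At +y stands the head stop, a fence 12 mm thick, top 90 mm above the desk. The book's board moves only straight down: it starts to sink at 2 N, then 0.8 N per mm, bottoming at 16 mm (15 N); half way is 8 mm, about 8 N. It springs back when let go.
- book: The blue hardback with grey spine, 150 x 200 x 30 mm, fixed on the sprung board (170 x 212 mm). Origin at the centre of the top of its cover, axes as the cradle's, 75 mm above the desk unpressed. The groove is a straight channel in the cover along y, all 200 mm long, 16 mm wide, 3.5 mm deep, centred at x = -58 mm, by the spine, on the robot's side; both ends are open.
- groove_start (a point): Centre of the groove floor at its open end, the end away from the head stop (71.5 mm above the desk when not pressed). The stroke begins within about 25 mm of it.
- groove_mid (a point): Centre of the groove floor, half way along; axes as the book's.
- groove_end (a point): Centre of the groove floor at the end by the head stop; the stroke finishes within about 25 mm of it, the fence is 11 mm beyond it.
- brush: Glue brush in the other tube, with a thin dark wooden handle (8 mm) ending in a ball, 147 mm long, origin at the bristle ends; leave it.
- mug: White mug, 80 mm wide, 95 mm high, origin under its centre; leave it.
- glue: White glue bottle, 52 mm wide, 130 mm high, origin under its centre; leave it.
- eraser: White eraser, 55 x 22 x 13 mm, origin under its centre; leave it.
- tape: Roll of clear tape lying flat, 84 mm wide, 19 mm high, origin under its centre; leave it.
- stapler: Black stapler, 150 x 36 x 55 mm, origin under its centre; leave it.
- notebook: Small grey notebook lying flat, 150 x 105 x 20 mm, origin under its centre; leave it.

How it is judged:
By the outcome, as a careful person would: the job done as asked, in the order asked, and still so for the second after the job is handed in, with the robot touching nothing.
It also fails if it takes over 54 s, if anything falls off the work surface, if the arm or the gripper's body presses on something with over 40 N, if the wrist force passes 120 N, or if a joint passes its speed limit or range.

## Working session

There is one attempt and no reset: what is moved stays moved. The work goes in short steps, Python scripts to look and compute and a tool call to move; the robot and the scene stay as the last step left them, time stands still between calls to the robot, and variables do not carry over. Pictures are saved under pics/ and viewed, at most 10 in all, crops included, and the job is handed in when it is done.

Besides the shell and the picture viewer there is one more tool, called after "Emit:" by a JSON object that holds its "op" and its "data", one argument or row to a line. servo_tool: Moves the arm, as the interface text tells. Its arguments: {"type":"object","properties":{"increments":{"type":"array"},"force":{"type":"number"}},"required":["increments"]}

```bash
mkdir -p pics
cat > h.py <<'E'
import numpy as np,cv2
from station import *
def ray(n,u,v):
    c=get_calibration(n);R=np.array(c["R"]);t=np.array(c["t"])
    d=R.T@np.array([(u-c["cx"])/c["fx"],(v-c["cy"])/c["fy"],1]);return -R.T@t,d
def atz(n,u,v,z):
    o,d=ray(n,u,v);return o+d*(z-o[2])/d[2]
def proj(n,X):
    c=get_calibration(n);p=np.array(c["R"])@np.array(X)+np.array(c["t"]);return c["fx"]*p[0]/p[2]+c["cx"],c["fy"]*p[1]/p[2]+c["cy"]
def save(n,f,crop=None,s=1):
    im=get_image(n)[:,:,::-1]
    if crop: x0,y0,x1,y1=crop;im=im[y0:y1,x0:x1]
    cv2.imwrite(f,cv2.resize(im,None,fx=s,fy=s,interpolation=cv2.INTER_CUBIC))
E
python3 - <<'E'
from h import *
save("top","pics/top.png",None,1.42);save("side","pics/side.png",None,1.42)
np.set_printoptions(precision=4,suppress=True)
for n in("top","side"):
    c=get_calibration(n);print(n,c["fx"],c["cx"],c["cy"],-np.array(c["R"]).T@c["t"],np.array(c["R"]))
o=get_obs();print(o)
E
```

```text
top 519.3328631179432 273.65639921897593 211.85726212620747 [0.3941 0.0017 1.2893] [[-0.0291 -0.9995  0.0153]
 [-0.9859  0.0262 -0.1653]
 [ 0.1648 -0.0199 -0.9861]]
side 403.05225805491744 283.96648869362247 208.82031384837455 [ 0.2381 -0.9228  0.7941] [[ 0.9381 -0.3464 -0.0058]
 [-0.2087 -0.5515 -0.8076]
 [ 0.2766  0.7588 -0.5897]]
{'t': 0.1, 'q': array([ 1.096 ,  0.0533,  1.6142,  0.    ,  1.476 , -0.119 ]), 'dq': array([ 0.0002, -0.0023, -0.0023,  0.0005, -0.0004,  0.0001]), 'effort': array([  0.0004, -39.4908, -37.1362,  -0.0001,   0.0041,   0.    ]), 'tool_pos': array([0.2175, 0.5853, 0.2302]), 'tool_rot': array([-0.5559, -3.0914,  0.0029]), 'contact_force': array([0.2722, 0.2625, 0.3766]), 'wrist_torque': array([0.0078, 0.0407, 0.0421]), 'grip_force': 0.0, 'opening': 0.0851581388932365}
```

View pics/top.png

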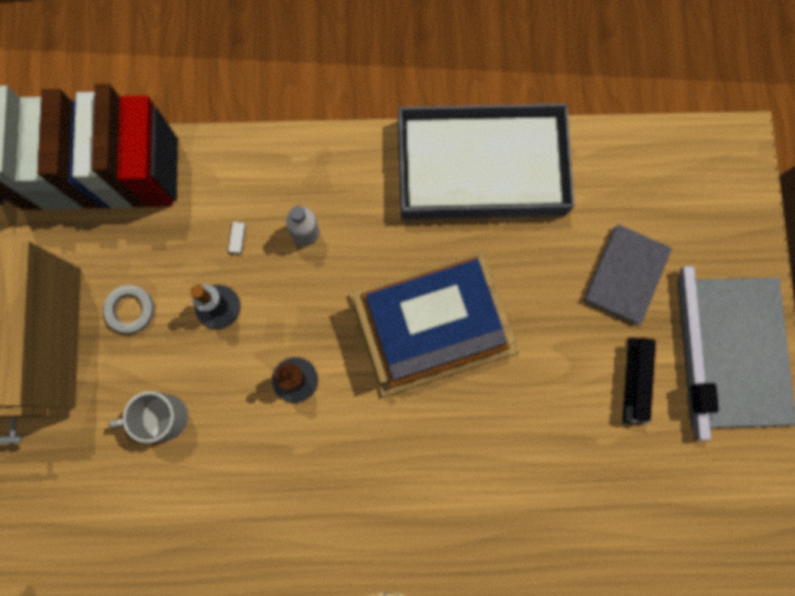

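View pics/side.png

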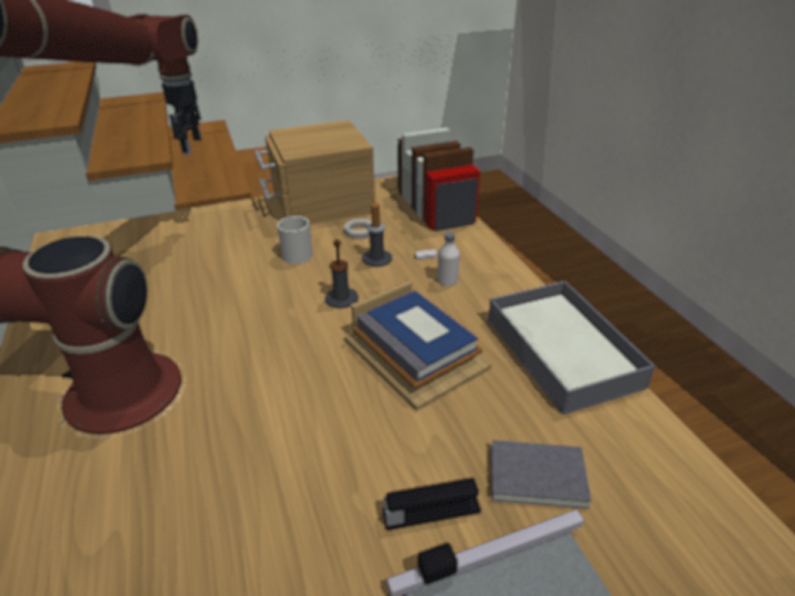

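Top: the burnisher (orange handle, pale collar) is in the tube near (212,303) in the 1.42x picture. The brush is at (290,378), and the book is at (435,320) with its head stop on the left (+y) side. Next come enlarged crops.

Run:
```python
from h import *
a=cv2.resize(get_image("top")[170:290,120:380,::-1],None,fx=3,fy=3,interpolation=cv2.INTER_CUBIC)
cv2.imwrite("pics/t2.png",a)
b=cv2.resize(get_image("side")[130:290,220:360,::-1],None,fx=3.6,fy=3.6,interpolation=cv2.INTER_CUBIC)
cv2.imwrite("pics/s2.png",b)
print(get_obs()["t"])
```

```text
0.2
```

View pics/t2.png

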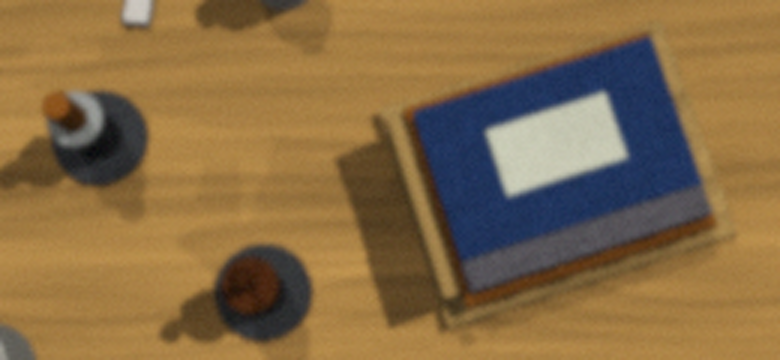

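View pics/s2.png

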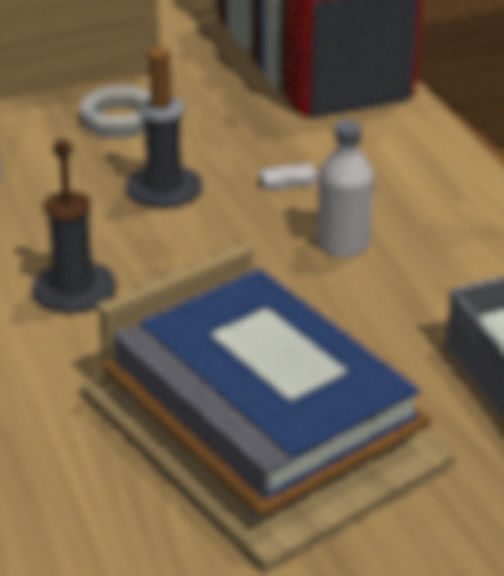

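```bash
cat >> h.py <<'E'
from scipy.optimize import least_squares
T=lambda u,v:(120+(u+.5)/3-.5,170+(v+.5)/3-.5)
S=lambda u,v:(220+(u+.5)/3.6-.5,130+(v+.5)/3.6-.5)
E
python3 - <<'E'
from h import *
np.set_printoptions(precision=4,suppress=True)
for p,z in(((57,104),.156),((76,120),.096),((100,138),.008)): print("burn top",atz("top",*T(*p),z))
for p,z in(((159,50),.156),((161,108),.096),((164,186),.005)): print("burn side",atz("side",*S(*p),z))
for p,z in(((264,292),.008),): print("brush top",atz("top",*T(*p),z),atz("side",*S(74,286),.005))
# book corners: (x,y local)
c=[(75,100),(75,-100),(-75,-100),(-75,100)]
t=[(414,112),(652,36),(712,213),(470,290)]
W=np.array([atz("top",*T(*p),.075)[:2] for p in t]);print(W)
f=lambda p:np.ravel([np.array([[np.cos(p[2]),-np.sin(p[2])],[np.sin(p[2]),np.cos(p[2])]])@(np.array(a)/1e3)+p[:2]-w for a,w in zip(c,W)])
r=least_squares(f,[*W.mean(0),0]);p=r.x;print(p,np.degrees(p[2]),r.fun)
R=np.array([[np.cos(p[2]),-np.sin(p[2])],[np.sin(p[2]),np.cos(p[2])]])
G=lambda x,y,z:np.r_[R@np.array([x,y])/1e3+p[:2],z]
for a in c:
    u=proj("side",G(*a,.075));print("side pred crop",(u[0]-220)*3.6+1.3,(u[1]-130)*3.6+1.3)
for a in [(-58,-100),(-58,0),(-58,100)]:print("groove",G(*a,.0715))
im=cv2.imread("pics/s2.png")
for a in c+[(-58,-100),(-58,100)]:
    u=proj("side",G(*a,.075));cv2.circle(im,(int((u[0]-220)*3.6+1.3),int((u[1]-130)*3.6+1.3)),3,(0,255,255),1)
im2=cv2.imread("pics/t2.png")
for a in c+[(-58,-100),(-58,100)]:
    u=proj("top",G(*a,.075));cv2.circle(im2,(int((u[0]-120)*3+1),int((u[1]-170)*3+1)),3,(0,255,255),1)
for a in [(95,125),(95,-125),(-95,-125),(-95,125)]:
    u=proj("top",G(*a,.015));cv2.circle(im2,(int((u[0]-120)*3+1),int((u[1]-170)*3+1)),3,(0,255,0),1)
    u=proj("side",G(*a,.015));cv2.circle(im,(int((u[0]-220)*3.6+1.3),int((u[1]-130)*3.6+1.3)),3,(0,255,0),1)
o=np.full((600,800,3),0,np.uint8);o[:360,:420]=im2[:,360:];o[:340,420:]=im[236:,80:460]
cv2.imwrite("pics/chk.png",o)
E
```

```text
burn top [0.6083 0.2765 0.156 ]
burn top [0.6067 0.2763 0.096 ]
burn top [0.6067 0.2765 0.008 ]
burn side [0.6048 0.2816 0.156 ]
burn side [0.6028 0.2761 0.096 ]
burn side [0.6032 0.2774 0.005 ]
brush top [0.4755 0.1417 0.008 ] [0.4718 0.1427 0.005 ]
[[ 0.6098  0.0148]
 [ 0.6665 -0.1769]
 [ 0.5231 -0.217 ]
 [ 0.4683 -0.0253]]
[ 0.5669 -0.1011  0.28  ] 16.043831076176883 [ 0.0016  0.0009  0.0002  0.0004 -0.0006 -0.0009 -0.0011 -0.0004]
side pred crop 265.6670923571871 267.7770201155906
side pred crop 424.66715909304133 389.37433992591906
side pred crop 268.9071018743911 470.59368709443186
side pred crop 117.6072389574866 332.4923690673362
groove [ 0.5388 -0.2132  0.0715]
groove [ 0.5112 -0.1171  0.0715]
groove [ 0.4835 -0.021   0.0715]
```

View pics/chk.png

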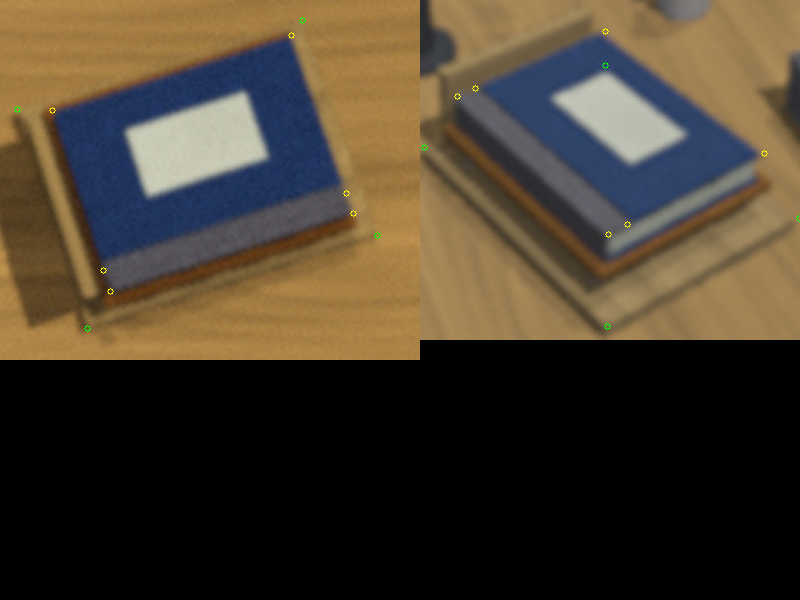

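The projected book corners (yellow) and base corners (green) sit within about 2 mm of the edges in both views, so the fit is good. The burnisher is at about (0.605, 0.2765). I'll line the jaw up with the groove direction (106°) and move.

Emit:
{"op": "servo_tool", "data": {
  "increments": [
    [1, 0, 0, -15, -9.1],
    [1, 0, 0, -15, -9.1],
    [1, 0, 0, -15, -9.1],
    [1, 0, 0, -15, -9.1],
    [1, -7, -38, 0, 0],
    [1, -7, -38, 0, 0],
    [1, -7, -38, 0, 0],
    [1, -7, -38, 0, 0],
    [1, -7, -38, 0, 0],
    [1, -7, -38, 0, 0]
  ]
}}

```text
t: 1.45
tool_pos: [0.3213, 0.3771, 0.2911]
tool_rot: [-0.438, 3.111, -0.0]
contact_force: [0.7, 0.8, 0.9]
opening: 0.0854
grip_force: 0.0
```

Emit:
{"op": "servo_tool", "data": {
  "increments": [
    [1, -35, -25, 0, 0],
    [1, -35, -25, 0, 0],
    [1, -35, -25, 0, 0],
    [1, -35, -25, 0, 0],
    [1, -35, -25, 0, 0],
    [1, -35, -25, 0, 0],
    [1, -35, -25, 0, 0],
    [1, 0, 0, 30, 0],
    [1, 0, 0, 30, 0],
    [1, 0, 0, 0, 0]
  ]
}}

```text
t: 2.7
tool_pos: [0.603, 0.2769, 0.2273]
tool_rot: [0.436, -3.104, 0.002]
contact_force: [-0.4, 0.3, -0.2]
opening: 0.0852
grip_force: 0.0
```

Run:
```python
from h import *
a=cv2.resize(get_image("top")[140:290,90:290,::-1],None,fx=2,fy=2,interpolation=cv2.INTER_CUBIC)
b=cv2.resize(get_image("side")[90:240,200:340,::-1],None,fx=2.8,fy=2.8,interpolation=cv2.INTER_CUBIC)
o=np.zeros((420,792,3),np.uint8);o[:300,:400]=a;o[:420,400:792]=b;cv2.imwrite("pics/c.png",o)
```

```text
(no output)
```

View pics/c.png

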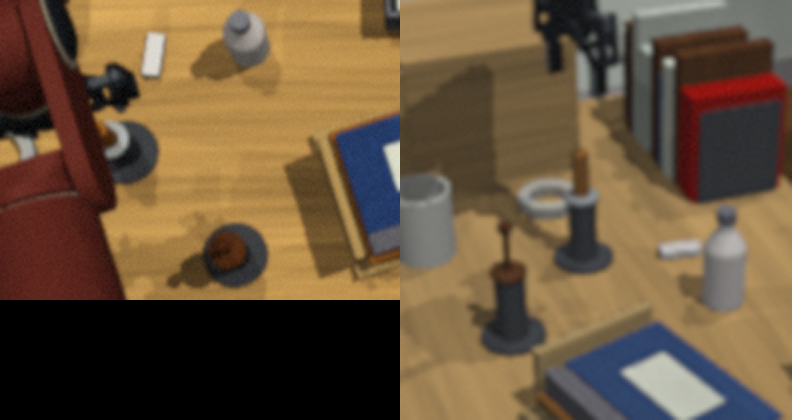

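The open fingers straddle the handle above the tube, which the side view puts at (580,190). Going down to grip.

Emit:
{"op": "servo_tool", "data": {
  "increments": [
    [1, 0, 0, 30, 0],
    [1, 0, 0, 30, 0],
    [1, 0, 0, 30, 0],
    [1, 0, 0, 26, 0],
    [1, 0, 0, 6, 0],
    [1, 0, 0, 0, 0],
    [0, 0, 0, 0, 0],
    [0, 0, 0, 0, 0],
    [0, 0, 0, 0, 0],
    [0, 0, 0, 0, 0],
    [0, 0, 0, 0, 0],
    [0, 0, 0, 0, 0]
  ],
  "force": 100
}}

```text
t: 4.3
tool_pos: [0.6052, 0.2778, 0.11]
tool_rot: [-0.437, 3.11, 0.0]
contact_force: [-0.1, 0.8, 3.5]
opening: 0.0198
grip_force: 97.6
```

Emit:
{"op": "servo_tool", "data": {
  "increments": [
    [0, 0, 0, -10, 0],
    [0, 0, 0, -25, 0],
    [0, 0, 0, -30, 0],
    [0, 0, 0, -30, 0],
    [0, 0, 0, -25, 0],
    [0, 0, 0, 0, 0],
    [0, 0, 0, 0, 0]
  ]
}}

```text
t: 5.18
tool_pos: [0.604, 0.2774, 0.2276]
tool_rot: [0.437, -3.109, 0.001]
contact_force: [-0.2, 0.1, -1.1]
opening: 0.0198
grip_force: 97.7
```

Run:
```python
from h import *
o=get_obs();print(o["tool_pos"],o["contact_force"],o["opening"])
a=cv2.resize(get_image("top")[140:290,90:290,::-1],None,fx=2,fy=2,interpolation=cv2.INTER_CUBIC)
b=cv2.resize(get_image("side")[90:220,230:330,::-1],None,fx=4,fy=4,interpolation=cv2.INTER_CUBIC)
o=np.zeros((520,800,3),np.uint8);o[:300,:400]=a;o[:,400:]=b;cv2.imwrite("pics/d.png",o)
```

```text
[0.60397249 0.27740357 0.22756847] [-0.15104293  0.06882696 -1.14984414] 0.01978256244738251
```

View pics/d.png

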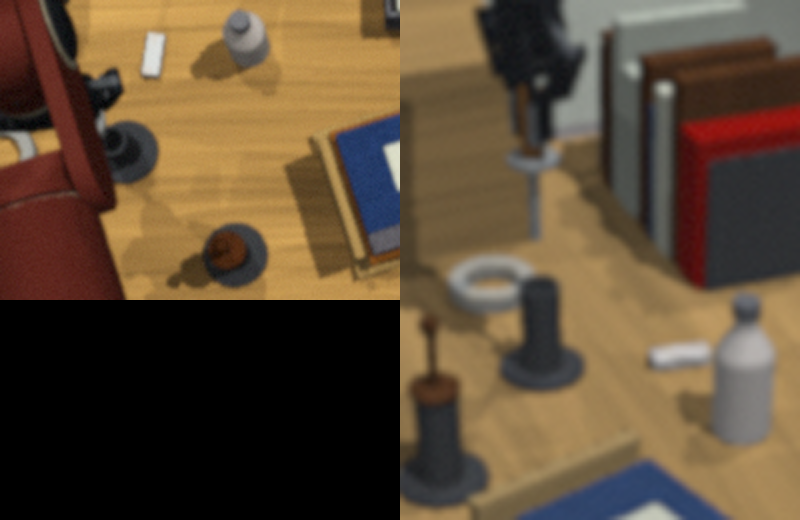

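Run:
```python
from h import *
q=lambda X:[(proj("side",X)[0]-230)*4+1.5,(proj("side",X)[1]-90)*4+1.5]
for z in(.1325,.2075,.2135): print(z,q([.604,.2774,z]))
print("tube rim",q([.604,.2774,.09]))
```

```text
0.1325 [np.float64(138.3064814053505), np.float64(242.22477714603406)]
0.2075 [np.float64(135.2167812950304), np.float64(162.66226511489162)]
0.2135 [np.float64(134.9608874883429), np.float64(156.07277314275302)]
tube rim [np.float64(139.97230551709367), np.float64(285.1212221730624)]
```

Picture: the burnisher hangs upright in the grip, with its tip at about (536,240) against a predicted (538,242), so the tool follows the TCP with the tip 95 mm below. The same check shows the top camera is biased by about (+2.5, -1) mm, so I corrected the groove position. Moving above the start.

Emit:
{"op": "servo_tool", "data": {
  "increments": [
    [0, 16.7, -36.7, 0, 0],
    [0, 16.7, -36.7, 0, 0],
    [0, 16.7, -36.7, 0, 0],
    [0, 16.7, -36.7, 0, 0],
    [0, 16.7, -36.7, 0, 0],
    [0, 16.7, -36.7, 0, 0],
    [0, 16.7, -36.7, 0, 0],
    [0, 16.7, -36.7, 0, 0],
    [0, 16.7, -36.7, 0, 0],
    [0, 16.7, -36.7, 0, 0],
    [0, 16.7, -36.7, 0, 0],
    [0, 16.7, -36.7, 0, 0]
  ]
}}

```text
t: 6.78
tool_pos: [0.5326, -0.2019, 0.2277]
tool_rot: [0.437, -3.109, -0.002]
contact_force: [0.6, 0.5, -1.9]
opening: 0.0199
grip_force: 97.9
```

Emit:
{"op": "servo_tool", "data": {
  "increments": [
    [0, 0, 0, 20, 0],
    [0, 0, 0, 20, 0],
    [0, 0, 0, 0, 0],
    [0, 0, 0, 0, 0]
  ]
}}

```text
t: 7.28
tool_pos: [0.5337, -0.2, 0.189]
tool_rot: [0.44, -3.11, -0.001]
contact_force: [0.1, -0.2, -1.7]
opening: 0.0198
grip_force: 98.1
```

Run:
```python
from h import *
o=get_obs();P=o["tool_pos"];print(P,o["contact_force"],o["tool_rot"])
b=cv2.resize(get_image("side")[170:290,230:390,::-1],None,fx=5,fy=5,interpolation=cv2.INTER_CUBIC)
for dz in(.095,P[2]-.0715):
    u=proj("side",P-[0,0,dz]);cv2.circle(b,(int((u[0]-230)*5+2),int((u[1]-170)*5+2)),3,(0,255,255),1)
cv2.imwrite("pics/e.png",b)
```

```text
[ 0.53374419 -0.20002271  0.18901071] [ 0.13129852 -0.192476   -1.73839951] [ 4.39626787e-01 -3.11025157e+00 -6.85057719e-04]
```

View pics/e.png

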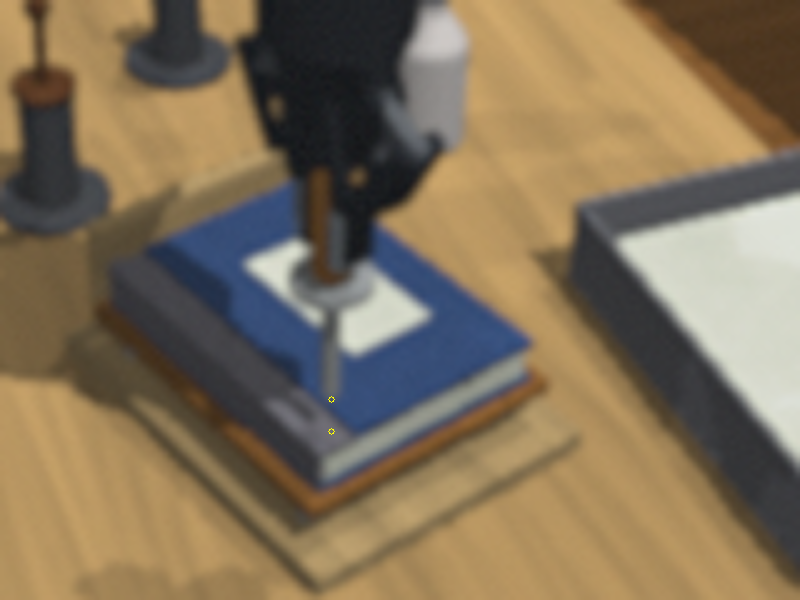

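The side view shows the tip at (331,398), as predicted. The groove lies in the grey strip, but I want its offset across the spine more exactly, so I'm running numeric edge profiles on the earlier unobstructed crops.

Run:
```python
from h import *
th=.28;R=np.array([[np.cos(th),-np.sin(th)],[np.sin(th),np.cos(th)]])
for n,f,ox,oy,s,p in(("top","pics/t2.png",120,170,3,(.5669,-.1011)),("side","pics/s2.png",220,130,3.6,(.5644,-.1001))):
    im=cv2.imread(f).astype(np.float32)
    for lab,A in(("x-profile",[-84+1.5*i for i in range(30)]),("xfar",[66+1.5*i for i in range(14)]),):
        print(n,lab)
        for ys in((-85,-40),(40,85)):
            row=[]
            for x in A:
                c=[]
                for y in np.linspace(*ys,40):
                    X=np.r_[R@np.array([x,y])/1e3+p,.075];u=proj(n,X)
                    c.append(cv2.remap(im,np.float32([[(u[0]-ox+.5)*s-.5]]),np.float32([[(u[1]-oy+.5)*s-.5]]),1)[0,0])
                m=np.mean(c,0);row.append("%.0f:%d/%d"%(x,m[0],m[2]))
            print(ys," ".join(row))
    print(n,"tail profile")
    row=[]
    for y in np.arange(-112,-88,1.5):
        m=np.mean([(lambda u:cv2.remap(im,np.float32([[(u[0]-ox+.5)*s-.5]]),np.float32([[(u[1]-oy+.5)*s-.5]]),1)[0,0])(proj(n,np.r_[R@np.array([x,y])/1e3+p,.075])) for x in np.linspace(-30,60,60)],0)
        row.append("%.1f:%d/%d"%(y,m[0],m[2]))
    print(" ".join(row))
```

```text
top x-profile
(-85, -40) -84:25/90 -82:20/93 -81:20/95 -80:22/92 -78:26/85 -76:36/75 -75:51/70 -74:67/73 -72:80/79 -70:86/84 -69:88/85 -68:88/85 -66:87/84 -64:86/84 -63:87/85 -62:88/86 -60:89/87 -58:89/87 -57:89/87 -56:89/87 -54:88/85 -52:86/80 -51:83/70 -50:83/58 -48:86/45 -46:88/36 -45:91/32 -44:93/32 -42:92/32 -40:92/31
(40, 85) -84:21/91 -82:19/95 -81:20/95 -80:23/90 -78:31/81 -76:43/72 -75:59/70 -74:73/74 -72:83/81 -70:86/84 -69:86/84 -68:86/83 -66:85/83 -64:86/83 -63:87/85 -62:88/86 -60:89/87 -58:89/87 -57:90/87 -56:89/86 -54:87/83 -52:84/75 -51:82/64 -50:82/50 -48:86/40 -46:89/34 -45:90/31 -44:90/30 -42:90/30 -40:90/31
top xfar
(-85, -40) 66:91/31 68:91/31 69:90/31 70:89/34 72:88/44 74:83/60 75:72/81 76:59/103 78:51/121 80:51/134 81:57/142 82:63/147 84:66/151 86:65/153Traceback (most recent call last):
  File "<stdin>", line 12, in <module>
  File "h.py", line 9, in proj
    c=get_calibration(n);p=np.array(c["R"])@np.array(X)+np.array(c["t"]);return c["fx"]*p[0]/p[2]+c["cx"],c["fy"]*p[1]/p[2]+c["cy"]
ValueError: time passes only in moves, steps and waits
```

```bash
cat > prof.py <<'E'
from h import *
th=.28;R=np.array([[np.cos(th),-np.sin(th)],[np.sin(th),np.cos(th)]])
n,f,ox,oy,s,p="side","pics/s2.png",220,130,3.6,(.5644,-.1001)
C=get_calibration(n)
def P(X):
    q=np.array(C["R"])@X+np.array(C["t"]);return (C["fx"]*q[0]/q[2]+C["cx"]-ox+.5)*s-.5,(C["fy"]*q[1]/q[2]+C["cy"]-oy+.5)*s-.5
im=cv2.imread(f).astype(np.float32)
def mean(pts):
    m=np.float32([P(np.r_[R@np.array(a)/1e3+p,.075]) for a in pts]);return cv2.remap(im,m[:,:1].copy(),m[:,1:].copy(),1)[:,0].mean(0)
for ys in((-85,-40),(40,85)):
    print(ys," ".join("%.0f:%d/%d"%(x,*mean([(x,y) for y in np.linspace(*ys,40)])[[0,2]]) for x in [*np.arange(-84,-40,1.5),*np.arange(66,84,1.5)]))
print("tail"," ".join("%.1f:%d/%d"%(y,*mean([(x,y) for x in np.linspace(-30,60,40)])[[0,2]]) for y in np.arange(-112,-88,1.5)))
E
python3 prof.py
```

```text
(-85, -40) -84:49/45 -82:48/45 -81:49/46 -80:52/49 -78:59/56 -76:70/66 -75:81/77 -74:91/86 -72:99/93 -70:102/97 -69:103/98 -68:103/97 -66:102/96 -64:102/96 -63:102/96 -62:102/97 -60:103/98 -58:103/98 -57:100/96 -56:96/91 -54:92/84 -52:88/74 -51:87/63 -50:90/53 -48:95/48 -46:100/46 -45:104/46 -44:105/47 -42:106/48 -40:105/48 66:104/46 68:104/49 69:104/56 70:103/67 72:101/82 74:99/99 75:95/116 76:91/130 78:87/142 80:84/150 81:83/155 82:82/158
(40, 85) -84:48/46 -82:49/46 -81:52/49 -80:58/55 -78:67/63 -76:78/73 -75:88/83 -74:95/90 -72:100/95 -70:103/97 -69:104/98 -68:103/97 -66:102/97 -64:102/97 -63:102/97 -62:103/97 -60:102/97 -58:101/95 -57:98/92 -56:94/86 -54:91/78 -52:89/67 -51:90/58 -50:93/51 -48:98/47 -46:102/46 -45:104/46 -44:104/46 -42:104/46 -40:103/47 66:103/48 68:103/55 69:102/66 70:102/81 72:100/98 74:97/114 75:93/130 76:90/142 78:87/151 80:85/157 81:84/159 82:84/161
tail -112.0:119/127 -110.5:121/130 -109.0:120/129 -107.5:118/126 -106.0:112/118 -104.5:106/107 -103.0:99/93 -101.5:95/78 -100.0:94/63 -98.5:96/53 -97.0:99/47 -95.5:102/46 -94.0:104/46 -92.5:105/46 -91.0:105/47 -89.5:104/47
```

Emit:
{"op": "servo_tool", "data": {
  "increments": [
    [0, 1.3, -0.7, 10, 0],
    [0, 0, 0, 8, 0],
    [0, 0, 0, 0, 0],
    [0, 0, 0, 0, 0]
  ]
}}

```text
t: 7.82
tool_pos: [0.5326, -0.202, 0.1713]
tool_rot: [0.437, -3.111, -0.0]
contact_force: [0.9, 0.4, -1.8]
opening: 0.0196
grip_force: 98.1
```

Emit:
{"op": "servo_tool", "data": {
  "increments": [
    [0, 0, 0, 1.5, 0],
    [0, 0, 0, 1, 0],
    [0, 0, 0, 0, 0]
  ]
}}

```text
t: 8.2
tool_pos: [0.5325, -0.2019, 0.1688]
tool_rot: [0.438, -3.111, -0.0]
contact_force: [0.8, -0.8, -1.1]
opening: 0.0202
grip_force: 98.1
```

Emit:
{"op": "servo_tool", "data": {
  "increments": [
    [0, 0, 0, 1, 0],
    [0, 0, 0, 1, 0],
    [0, 0, 0, 0, 0]
  ]
}}

```text
t: 8.57
tool_pos: [0.5325, -0.2019, 0.1667]
tool_rot: [0.438, -3.111, -0.0]
contact_force: [-0.4, 0.3, -1.3]
opening: 0.02
grip_force: 98.1
```

Emit:
{"op": "servo_tool", "data": {
  "increments": [
    [0, 0, 0, 1, 0],
    [0, 0, 0, 0, 0]
  ]
}}

```text
t: 8.82
tool_pos: [0.5327, -0.202, 0.1661]
tool_rot: [-0.438, 3.111, -0.0]
contact_force: [-0.6, -0.1, 0.1]
opening: 0.0201
grip_force: 98.1
```

Contact came at a tip height of about 71.3 mm, which is the groove floor. I'll lift 1 mm and probe the walls sideways to centre the tip.

Emit:
{"op": "servo_tool", "data": {
  "increments": [
    [0, 0, 0, -1.2, 0],
    [0, 2, 0, 0, 0],
    [0, 1.5, 0, 0, 0],
    [0, 0, 0, 0, 0]
  ]
}}

```text
t: 9.32
tool_pos: [0.5293, -0.2029, 0.1671]
tool_rot: [-0.437, 3.11, 0.0]
contact_force: [1.4, -0.2, -2.0]
opening: 0.02
grip_force: 98.1
```

Emit:
{"op": "servo_tool", "data": {
  "increments": [
    [0, -3.5, 0, 0, 0],
    [0, -2, 0, 0, 0],
    [0, -1.5, 0, 0, 0],
    [0, 0, 0, 0, 0]
  ]
}}

```text
t: 9.82
tool_pos: [0.536, -0.2009, 0.1669]
tool_rot: [0.438, -3.111, -0.0]
contact_force: [0.2, -0.3, -2.2]
opening: 0.02
grip_force: 98.1
```

No firm wall within ±3.5 mm, so the tip is close to centred. Re-centring and pressing to half depth.

Emit:
{"op": "servo_tool", "data": {
  "increments": [
    [0, 3.2, 0, 0, 0],
    [0, 0, 0, 3, 0],
    [0, 0, 0, 3, 0],
    [0, 0, 0, 2.5, 0],
    [0, 0, 0, 0.5, 0],
    [0, 0, 0, 0, 0]
  ],
  "force": 120
}}

```text
t: 10.58
tool_pos: [0.5331, -0.202, 0.159]
tool_rot: [-0.438, 3.111, -0.001]
contact_force: [-1.7, 1.5, 5.4]
opening: 0.0196
grip_force: 117.0
```

Emit:
{"op": "servo_tool", "data": {
  "increments": [
    [0, 0, 2, 0.4, 0],
    [0, 0, 4, 0.3, 0],
    [0, 0, 5, 0, 0],
    [0, 0, 5, 0, 0]
  ]
}}

```text
t: 11.08
tool_pos: [0.5304, -0.1888, 0.1597]
tool_rot: [-0.437, 3.106, -0.011]
contact_force: [0.9, -3.3, 5.1]
opening: 0.0196
grip_force: 117.1
```

Emit:
{"op": "servo_tool", "data": {
  "increments": [
    [0, 0, 5, 0.5, 0],
    [0, 0.1, 5, 0.4, 0],
    [0, 0, 5, 0.2, 0],
    [0, 0, 5, 0, 0],
    [0, 0.1, 5, 0, 0]
  ]
}}

```text
t: 11.7
tool_pos: [0.5237, -0.1649, 0.1591]
tool_rot: [-0.437, 3.105, -0.012]
contact_force: [1.8, -3.0, 5.9]
opening: 0.0196
grip_force: 117.1
```

Emit:
{"op": "servo_tool", "data": {
  "increments": [
    [0, 0, 5, 0.2, 0],
    [0, 0, 5, 0.2, 0],
    [0, 0, 5, 0, 0],
    [0, 0, 5, 0, 0],
    [0, 0, 5, 0, 0]
  ]
}}

```text
t: 12.32
tool_pos: [0.5169, -0.1409, 0.1588]
tool_rot: [-0.437, 3.105, -0.012]
contact_force: [0.7, -4.4, 6.4]
opening: 0.0199
grip_force: 117.2
```

Emit:
{"op": "servo_tool", "data": {
  "increments": [
    [0, 0.3, 5, 0, 0],
    [0, 0.3, 5, 0, 0],
    [0, 0.3, 5, 0, 0],
    [0, 0.3, 5, 0, 0],
    [0, 0, 5, 0, 0]
  ]
}}

```text
t: 12.95
tool_pos: [0.5089, -0.1171, 0.1588]
tool_rot: [-0.437, 3.105, -0.012]
contact_force: [0.8, -4.8, 5.7]
opening: 0.0196
grip_force: 117.2
```

Emit:
{"op": "servo_tool", "data": {
  "increments": [
    [0, 0, 5, 0.2, 0],
    [0, 0.1, 5, 0.1, 0],
    [0, 0, 5, 0, 0],
    [0, 0.1, 5, 0, 0],
    [0, 0, 5, 0, 0],
    [0, 0, 5, 0, 0]
  ]
}}

```text
t: 13.7
tool_pos: [0.5005, -0.0883, 0.1585]
tool_rot: [-0.437, 3.104, -0.012]
contact_force: [0.8, -4.6, 6.7]
opening: 0.0199
grip_force: 117.2
```

Emit:
{"op": "servo_tool", "data": {
  "increments": [
    [0, 0.1, 5, 0, 0],
    [0, 0, 5, 0, 0],
    [0, 0.1, 5, 0, 0],
    [0, 0, 5, 0, 0],
    [0, 0.1, 5, 0, 0]
  ]
}}

```text
t: 14.32
tool_pos: [0.4934, -0.0642, 0.1585]
tool_rot: [-0.437, 3.104, -0.011]
contact_force: [0.4, -3.2, 7.4]
opening: 0.0196
grip_force: 117.2
```

Emit:
{"op": "servo_tool", "data": {
  "increments": [
    [0, 0, 5, 0, 0],
    [0, 0.1, 5, 0, 0],
    [0, 0, 5, 0, 0],
    [0, 0, 5, 0, 0],
    [0, 0, 5, 0, 0],
    [0, 0, 5, 0, 0],
    [0, 0, 5, 0, 0],
    [0, 0, 0, 0, 0]
  ]
}}

```text
t: 15.32
tool_pos: [0.4834, -0.0297, 0.1582]
tool_rot: [-0.437, 3.105, -0.007]
contact_force: [1.0, -2.2, 7.0]
opening: 0.0194
grip_force: 117.2
```

The stroke ended about 10 mm from the groove's end, at half depth throughout. Lifting and going back over the tube.

Emit:
{"op": "servo_tool", "data": {
  "increments": [
    [0, 0, 0, -15, 0],
    [0, 0, 0, -30, 0],
    [0, 0, 0, -30, 0],
    [0, 0, 0, -25, 0],
    [0, 0, 0, 0, 0]
  ]
}}

```text
t: 15.95
tool_pos: [0.482, -0.0286, 0.2577]
tool_rot: [-0.437, 3.107, -0.002]
contact_force: [0.8, -0.6, -1.0]
opening: 0.0194
grip_force: 117.3
```

Emit:
{"op": "servo_tool", "data": {
  "increments": [
    [0, -25.2, 32.6, 0, 0],
    [0, -25.2, 32.6, 0, 0],
    [0, -25.2, 32.6, 0, 0],
    [0, -25.2, 32.6, 0, 0],
    [0, -25.2, 32.6, 0, 0],
    [0, -25.2, 32.6, 0, 0],
    [0, -25.2, 32.6, 0, 0],
    [0, -25.2, 32.6, 0, 0],
    [0, 0, 0, 15, 0],
    [0, 0, 0, 10, 0],
    [0, 0, 0, 0, 0],
    [0, 0, 0, 0, 0]
  ]
}}

```text
t: 17.45
tool_pos: [0.6028, 0.277, 0.2306]
tool_rot: [-0.436, 3.111, -0.0]
contact_force: [-0.0, 0.8, -1.7]
opening: 0.0199
grip_force: 117.7
```

Run:
```python
from h import *
o=get_obs();P=o["tool_pos"];print(P,o["contact_force"],o["tool_rot"])
b=cv2.resize(get_image("side")[100:200,230:330,::-1],None,fx=6,fy=6,interpolation=cv2.INTER_CUBIC)
for z in(P[2]-.095,P[2]-.017,.09):
    u=proj("side",[*P[:2],z]);q=((u[0]-230)*6+2.5,(u[1]-100)*6+2.5);print(z,q);cv2.circle(b,(int(q[0]),int(q[1])),3,(0,255,255),1)
cv2.imwrite("pics/f.png",b)
```

```text
[0.60278248 0.27699449 0.23064723] [-0.04249707  0.84254722 -1.65197659] [-4.35906347e-01  3.11109454e+00 -1.24515279e-05]
0.13564722529018772 (np.float64(205.73564211642383), np.float64(299.3919157787638))
0.2136472252901877 (np.float64(200.8334240759125), np.float64(174.74033585218717))
0.09 (np.float64(208.45787957017455), np.float64(368.61184780568095))
```

View pics/f.png

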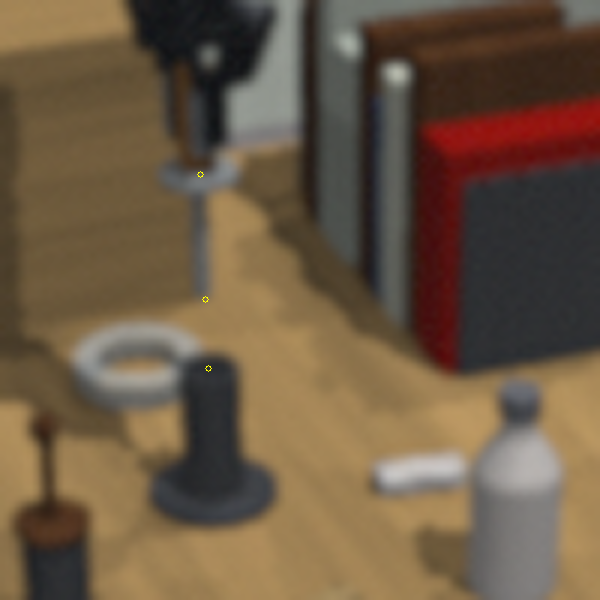

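The tip at (203,297) is centred over the tube rim at (210,367) to within about 1–2 mm. Lowering it in.

Emit:
{"op": "servo_tool", "data": {
  "increments": [
    [0, -1.5, 0.5, 20, 0],
    [0, 0, 0, 25, 0],
    [0, 0, 0, 25, 0],
    [0, 0, 0, 25, 0],
    [0, 0, 0, 16, 0],
    [0, 0, 0, 4, 0],
    [0, 0, 0, 0, 0],
    [0, 0, 0, 0, 0]
  ]
}}

```text
t: 18.5
tool_pos: [0.605, 0.279, 0.117]
tool_rot: [-0.437, 3.109, 0.001]
contact_force: [0.5, 1.2, -2.0]
opening: 0.0198
grip_force: 117.7
```

Emit:
{"op": "servo_tool", "data": {
  "increments": [
    [0, 0, 0, 1.5, 0],
    [0, 0, 0, 1.5, 0],
    [0, 0, 0, 0, 0]
  ]
}}

```text
t: 18.88
tool_pos: [0.604, 0.2787, 0.1124]
tool_rot: [0.438, -3.111, 0.0]
contact_force: [-0.5, -1.0, -0.7]
opening: 0.0196
grip_force: 117.7
```

Emit:
{"op": "servo_tool", "data": {
  "increments": [
    [0, 0, 0, 1, 0],
    [0, 0, 0, 0.7, 0],
    [0, 0, 0, 0, 0]
  ]
}}

```text
t: 19.25
tool_pos: [0.604, 0.2787, 0.1106]
tool_rot: [0.438, -3.111, 0.0]
contact_force: [0.1, 0.5, -2.0]
opening: 0.0196
grip_force: 117.7
```

Emit:
{"op": "servo_tool", "data": {
  "increments": [
    [0, 0, 0, 0.7, 0],
    [0, 0, 0, 0, 0]
  ]
}}

```text
t: 19.5
tool_pos: [0.6042, 0.2787, 0.1101]
tool_rot: [-0.438, 3.111, 0.0]
contact_force: [0.9, -0.6, -0.2]
opening: 0.0195
grip_force: 117.9
```

Emit:
{"op": "servo_tool", "data": {
  "increments": [
    [0, 0, 0, 0.7, 0],
    [0, 0, 0, 0, 0],
    [0, 0, 0, 0, 0]
  ]
}}

```text
t: 19.88
tool_pos: [0.6042, 0.2788, 0.1101]
tool_rot: [-0.438, 3.111, -0.0]
contact_force: [-3.2, -0.8, 4.7]
opening: 0.0197
grip_force: 118.1
```

Emit:
{"op": "servo_tool", "data": {
  "increments": [
    [0.3, 0, 0, 0, 0],
    [0.5, 0, 0, 0, 0],
    [0.8, 0, 0, 0, 0],
    [1, 0, 0, 0, 0],
    [1, 0, 0, 0, 0],
    [1, 0, 0, 0, 0],
    [1, 0, 0, -10, 0],
    [1, 0, 0, -30, 0],
    [1, 0, 0, -40, 0],
    [1, 0, 0, -40, 0],
    [1, 0, 0, -30, 0],
    [1, 0, 0, 0, 0]
  ],
  "force": 20
}}

```text
t: 21.38
tool_pos: [0.6058, 0.2793, 0.2643]
tool_rot: [-0.437, 3.103, 0.002]
contact_force: [0.4, 0.6, 0.4]
opening: 0.085
grip_force: 0.0
```

Run:
```python
from h import *
o=get_obs();print(o["t"],o["tool_pos"],o["contact_force"],o["opening"])
b=cv2.resize(get_image("side")[100:260,200:360,::-1],None,fx=3.7,fy=3.7,interpolation=cv2.INTER_CUBIC)
cv2.imwrite("pics/g.png",b)
```

```text
21.375 [0.60580012 0.27932421 0.26429212] [0.39921585 0.56325815 0.44886434] 0.08498190374443788
```

View pics/g.png

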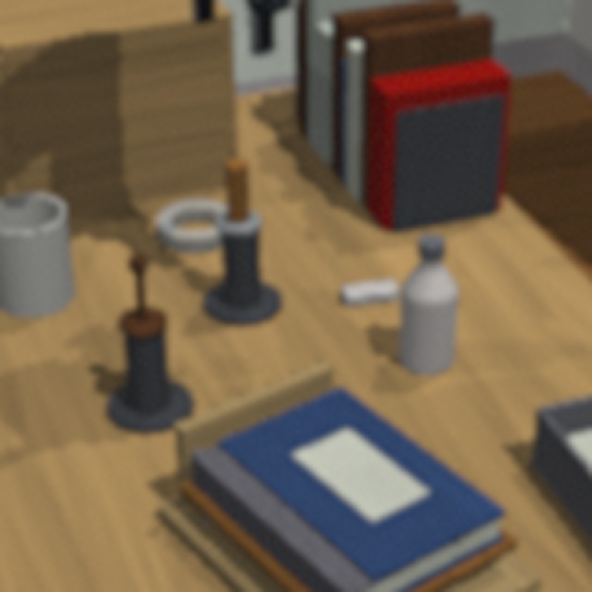

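The burnisher stands upright in its tube with its collar on the rim at (238,222). The gripper is clear, and the other things in view haven't moved.

```bash
python3 -c "
from station import *
print(finish_job())"
```

```text
the job is handed in; nothing more can be done
None
```

The job is handed in at 21 s: the groove got one unbroken stroke at about half depth, ending roughly 10 mm short of the head-stop end, and the burnisher is back upright in its tube with its collar on the rim; the verdict was not shown.

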